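Pack the dispensary order tray

ROBOT

A 6-joint arm with a two-finger parallel gripper is mounted at the origin on the work surface. World frame = base frame: x ahead of the robot, y to its left, z up, the work surface at z = 0. Lengths are in m, angles in rad, forces in N, time in s.
With the tool pointing down it reaches from about 0.3 to 0.875 m from the base axis. Payload 6.4 kg.
Tool frame: the origin (TCP) lies at the very end of the fingers, on their centre line; the grasp point (between the pads) lies 19 mm behind it (ctrl.hold_point_z is the distance from the TCP to the grasp point, in m); y points along the fingers, x is the direction in which the jaws open and shut, and the axes are right-handed (so a half turn about y gives the same grasp; the last joint's range is limited). The gripper opens to 85 mm and grips with 20 to 120 N. Pads are 22 mm wide; open, the fingers measure 114 mm over their backs; the gripper's body (76 mm by 85 mm) begins 54 mm behind the grasp point. The pads swing forward as they close: fully open they stand 13 mm farther back than shut.
Start: joints at [-1.528, 0.181, 1.607, -0, 1.354, -0.206], TCP at [0.142, -0.557, 0.231] pointing down, gripper open.
Joint ranges: [-2.99, 2.99], [-0.89, 2.07], [0.3, 2.58], [-1.14, 4.28], [0, 2.63], [-3.12, 3.12]. Speed limits (rad/s): [2.57, 2.57, 3.01, 3.14, 3.14, 3.14].

INTERFACE

Orientations are given as a unit quaternion [w, x, y, z].
In Python, from bench import ctrl, imaging gives the robot as it stands.
- The arm moves only by the shell command python3 -m jog 'ROWS'. ROWS is JSON, a list of rows, each a list of 3 entries, a list of its own where there are three numbers: the shift along the tool's x, y, z in cm, then the turn, a rotation vector about the tool's x, y, z in rad, then the finger opening in cm, from 0 to 8.54. A call has 1 to 12 rows; each row shifts and turns the pose as measured when the row begins, along the tool's axes as they then stand; what a row does not reach is not made up. A row lasts 1/12 s, in which the tool goes at most 41.7 mm and 7.16 degrees, less where a joint would pass 70% of its speed; a pose out of reach is approached as far as the arm can. A call is refused whole if a number of a shift passes 4.17 or a number of a turn 0.125, either way. A call with a gripper value outside its range is refused whole. The fingers move at their own pace and stop on an object; the grip force is fixed at half the most. Time passes only in rows, so rows that do not move let the fingers close. It gives the time, the measured TCP pose, the force and the opening at its end, in the units of the state.
- ctrl.get_obs(): the state, without advancing time (a new reading comes with each control period).
- imaging.camera(name): name is "scene" or "top" or "wrist"; returns a dict with "frame" (480x640x3 uint8, red, green, blue), "depth" (480x640 float32, m along the optical axis (not along the pixel's ray), 0 where there is no reading), "K" (3x3 intrinsics, pixels), "R" (3x3) and "t" (3): a world point X has camera coordinates R X + t. Camera axes: x right, y down, z forward; pixel columns grow to the right and rows downward; lengths in m; the calibration is good to about 2 mm. The wrist camera is an equidistant fisheye: a pixel r from the principal point sees the ray r / f radians off the axis. A picture is of the moment at which its call begins.
- ctrl.hand_in(): hands the job in, once; it reports no verdict.
The state is a dict: "time_s": time; "q": joint angles; "dq": joint speeds; "joint_efforts": joint torques, N m; "eef_pos": TCP position; "eef_rot": TCP orientation; "wrist_force": force on the tool from outside, world axes, zero at the start; "torque": the same for the moment, N m; "opening": opening from 0.0 (shut) to 1.0 (fully open).
Only numpy, scipy, OpenCV 4.12 (cv2) and the standard library are available. Lean on these libraries where they do the work, as an engineer would, in place of code of your own. Each camera call takes 0.05 s, during which the arm holds its last target. There are 200 camera calls.

TASK

Put the three lidded jars into the order tray on the table, each standing upright inside the ring of its own size: the large jar in the large ring, the medium in the medium, the small in the small. Keep the lidded jars upright all the way, and leave the two open, lidless jars standing where they are.

Things in the scene. Friction and masses are not known exactly. Their poses are not given: they have to be found in the camera images.
- jar_large: large lidded jar, a straight upright cylinder 64 mm across and 95 mm tall (0.25 kg, clear plastic with brown contents, the top 24 mm is a white screwed-on lid of the same width; lid and jar are one piece). Origin: centre of its underside; z up along its axis. Loose
- jar_medium: medium lidded jar, same make: 50 mm across, 85 mm tall, 0.16 kg. Origin: centre of its underside; z up. Loose
- jar_small: small lidded jar, same make: 36 mm across, 75 mm tall, 0.08 kg. Origin: centre of its underside; z up. Loose
- open_large: open empty clear jar without lid, 64 mm across, 83 mm tall, wall 3 mm. Origin: centre of its underside. Loose; stays where it is
- open_medium: open empty clear jar without lid, 50 mm across, 73 mm tall, wall 3 mm. Origin: centre of its underside. Loose; stays where it is
- tray: low open wooden tray, 320 mm long (its x axis) by 130 mm wide (its y axis), walls 30 mm high and 6 mm thick, floor 6 mm thick; fixed to the table. Origin: centre of its underside. The three rings stand in a row along its x axis at -100, 0 and +100 mm, in any order
- seat_large: large grey upstanding ring fixed on the tray floor, inner diameter 82 mm, outer 90 mm, 12 mm high. Origin: its centre at floor level (6 mm above the table); a jar standing in it has its underside at this height
- seat_medium: medium grey ring, likewise: inner diameter 68 mm, outer 76 mm, 12 mm high. Origin: its centre at floor level
- seat_small: small grey ring, likewise: inner diameter 54 mm, outer 62 mm, 12 mm high. Origin: its centre at floor level

How it is judged:
At the end, for the whole second after the job is handed in: Each lidded jar stands on the tray floor inside the ring of its own size: centre within 12 mm of the ring's centre, underside within 5 mm of the floor, tilt below 0.1 rad, at rest and released; both open jars stand upright, at rest, within 25 mm of where they started (horizontal distance between jar_large and seat_large below 0.012 m and z of jar_large in the frame of seat_large below 0.005 m and angle between each of jar_large, jar_medium, jar_small, open_large, open_medium's own z axis and vertical below 0.1 rad and linear speed of each of jar_large, jar_medium, jar_small, open_large, open_medium below 0.02 m/s and contact force between each of jar_large, jar_medium, jar_small and the fingers below 0.1 N and horizontal distance between jar_medium and seat_medium below 0.012 m and z of jar_medium in the frame of seat_medium below 0.005 m and horizontal distance between jar_small and seat_small below 0.012 m and z of jar_small in the frame of seat_small below 0.005 m and distance of each of open_large, open_medium from where it was at the start of the episode below 0.025 m); the robot touches nothing.
It fails at once if an open jar is shifted by more than 25 mm or tipped over (distance of any of open_large, open_medium from where it was at the start of the episode above 0.025 m or angle between any of open_large, open_medium's own z axis and vertical above 0.5 rad).
It fails at once if a lidded jar is tipped over (angle between any of jar_large, jar_medium, jar_small's own z axis and vertical above 0.7 rad).
It also fails if it takes over 88 s, if anything falls off the work surface, if the arm or the gripper's body presses on something with over 40 N, if the wrist force passes 120 N, or if a joint passes its speed limit or range.

## Working session

There is one attempt and no reset: what is moved stays moved. The work goes in short steps, Python scripts to look and compute and a shell command to move; the robot and the scene stay as the last step left them, time stands still between calls to the robot, and variables do not carry over. Pictures are saved under pics/ and viewed, about 12 in all and at most 16, crops included, and the job is handed in when it is done.

```bash
mkdir -p pics; python3 - <<'E'
from bench import ctrl, imaging
import cv2, numpy as np
for n in ("top","scene"):
    c=imaging.camera(n); np.savez(f"pics/{n}.npz",**c)
    cv2.imwrite(f"pics/{n}1.png",c["frame"][:,:,::-1]); print(n,c["K"].round(1).tolist(),c["R"].round(3).tolist(),c["t"].round(3).tolist())
o=ctrl.get_obs(); print(o["time_s"],o["eef_pos"],o["eef_rot"],o["opening"],ctrl.hold_point_z)
E
```

```text
top [[523.5, 0.0, 325.0], [0.0, 523.5, 242.6], [0.0, 0.0, 1.0]] [[0.015, -1.0, -0.002], [-0.977, -0.014, -0.214], [0.214, 0.005, -0.977]] [-0.057, 0.54, 0.751]
scene [[585.4, 0.0, 323.3], [0.0, 585.4, 236.1], [0.0, 0.0, 1.0]] [[0.41, 0.912, -0.019], [0.626, -0.297, -0.721], [-0.663, 0.283, -0.693]] [-0.17, -0.332, 1.514]
0.1 [ 0.14159938 -0.55678534  0.23044992] [ 0.55862238 -0.55773565  0.4344534  -0.43373059] 1.0002903056871801 0.0187
```

View pics/top1.png

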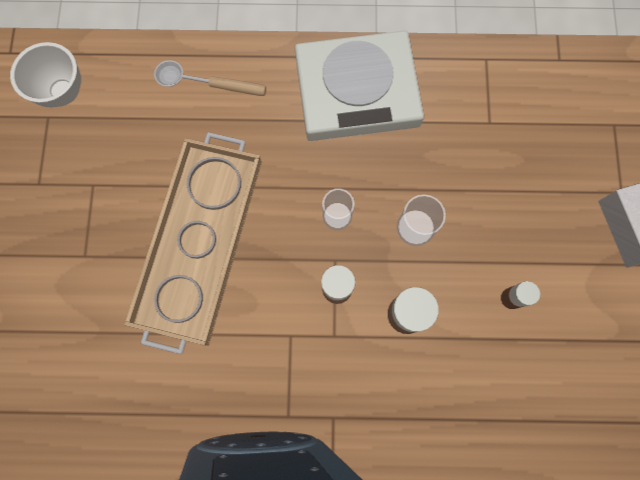

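View pics/scene1.png

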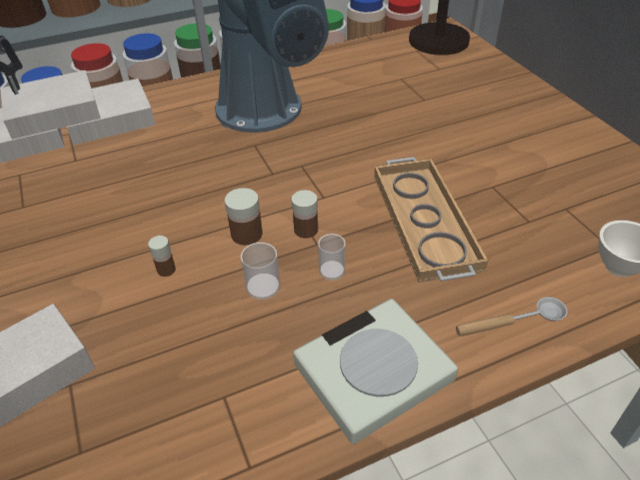

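The top view shows the lids at px (338,283) for medium, (415,310) for large and (525,294) for small. The rings are at (215,183) large, (197,240) small and (178,299) medium. The open jars are near (338,208) and (420,220). The scene view agrees.

```bash
cat > h.py <<'E'
import numpy as np, cv2
from scipy.spatial.transform import Rotation as Ro
def ray(c,uv,z):
    uv=np.atleast_2d(uv).astype(float); d=np.c_[uv,np.ones(len(uv))]@np.linalg.inv(c["K"]).T
    o=-c["R"].T@c["t"]; d=d@c["R"]; return o+d*((z-o[2])/d[:,2])[:,None]
def pts(c,m):
    v,u=np.nonzero(m); Z=c["depth"][v,u]; d=np.c_[u,v,np.ones(len(u))]@np.linalg.inv(c["K"]).T*Z[:,None]
    return (d-c["t"])@c["R"]
def circ(p):
    A=np.c_[2*p[:,:2],np.ones(len(p))]; s=np.linalg.lstsq(A,(p[:,:2]**2).sum(1),rcond=None)[0]
    return s[:2],np.sqrt(s[2]+s[0]**2+s[1]**2)
E
python3 - <<'E'
from h import *
c=dict(np.load("pics/top.npz")); hsv=cv2.cvtColor(c["frame"],cv2.COLOR_RGB2HSV)
def roi(u,v,r):
    m=np.zeros((480,640),np.uint8); cv2.circle(m,(u,v),r,1,-1); return m>0
for n,u,v,r,h in (("L",415,310,32,.095),("M",338,283,26,.085),("S",525,294,22,.075)):
    m=roi(u,v,r)&(hsv[...,1]<60)&(hsv[...,2]>120); p=pts(c,m); 
    zt=np.percentile(p[:,2],90); q=p[p[:,2]>zt-.004]
    (x,y),rad=cv2.minEnclosingCircle(q[:,:2].astype(np.float32)); print(n,len(q),zt.round(4),q.mean(0).round(4),round(x,4),round(y,4),round(rad,4))
for n,u,v,r in (("sL",215,183,31),("sS",197,240,23),("sM",178,299,28)):
    m=(roi(u,v,r)&(hsv[...,1]<70)).astype(np.uint8); 
    cs,_=cv2.findContours(m,cv2.RETR_EXTERNAL,cv2.CHAIN_APPROX_NONE); k=max(cs,key=cv2.contourArea)[:,0]
    w=ray(c,k,.018); print(n,*circ(w), m.sum())
for n,u,v,r,h in (("oL",424,215,36,.083),("oM",338,205,27,.073)):
    p=pts(c,roi(u,v,r)); q=p[p[:,2]>.5*h]; print(n,len(q),q.mean(0).round(3) if len(q) else 0, p[:,2].max(),
     "rim ray",ray(c,[(424,215) if n=="oL" else (338,204)],h).round(3))
print(ray(c,[(424,215),(338,204),(416,226),(338,216)],0.0).round(3))
k=[(186,142),(259,157),(207,344),(127,324)]; print(ray(c,k,.03).round(3))
from bench import ctrl; o=ctrl.get_obs(); print(Ro.from_quat(np.roll(o["eef_rot"],-1)).as_matrix().round(3).tolist())
E
```

```text
L 1482 0.0963 [ 0.4378 -0.1813  0.0968] 0.4096 -0.132 0.0888
M 848 0.0862 [ 0.4771 -0.0696  0.0847] 0.4774 -0.0694 0.0249
S 428 0.0765 [ 0.4654 -0.3494  0.0786] 0.4192 -0.2107 0.1654
sL [0.65003741 0.13866711] 0.04519185509517655 634
sS [0.55297405 0.16110721] 0.030962568079180006 413
sM [0.45615802 0.1836626 ] 0.03772330013423552 520
oL 875 [ 0.58  -0.198  0.078] 0.8490338040587672 rim ray [[ 0.581 -0.199  0.083]]
oM 541 [ 0.597 -0.069  0.07 ] 0.8490338040587672 rim ray [[ 0.599 -0.068  0.073]]
[[ 0.604 -0.214  0.   ]
 [ 0.621 -0.07   0.   ]
 [ 0.584 -0.201  0.   ]
 [ 0.6   -0.07   0.   ]]
[[0.716 0.186 0.03 ]
 [0.691 0.063 0.03 ]
 [0.385 0.13  0.03 ]
 [0.414 0.256 0.03 ]]
[[0.246, -0.0, 0.969], [-0.969, 0.002, 0.246], [-0.002, -1.0, 0.0]]
```

```bash
cat >> h.py <<'E'
T=dict(sL=(.6500,.1387),sS=(.5530,.1611),sM=(.4562,.1837),M=(.4773,-.0695))
def to(name,z):
    from bench import ctrl
    o=ctrl.get_obs(); R=Ro.from_quat(np.roll(o["eef_rot"],-1)); p=o["eef_pos"]
    d=R.inv().apply(np.array([*T[name],z])-p)*100
    print(round(o["time_s"],2),"q",o["q"].round(2),"pos",p.round(4),"tool_y",R.as_matrix()[:,1].round(3),"open",round(o["opening"],3),"F",o["wrist_force"].round(1),"| cm",d.round(2))
E
python3 - <<'E'
from h import *
c=dict(np.load("pics/top.npz")); hsv=cv2.cvtColor(c["frame"],cv2.COLOR_RGB2HSV)
for n,u,v,r,h in (("L",415,310,32,.095),("M",338,283,26,.085),("S",525,294,22,.075)):
    m=np.zeros((480,640),np.uint8); cv2.circle(m,(u,v),r,1,-1)
    p=pts(c,(m>0)&(hsv[...,1]<60)&(hsv[...,2]>120)); q=p[abs(p[:,2]-h)<.005]
    x,y=cv2.minEnclosingCircle(q[:,:2].astype(np.float32))[0]; print(n,len(q),np.median(q,0).round(4),x,y,np.ptp(q,0))
    T[n]=(x,y)
to("S",.2); to("S",.03)
E
python3 -m jog '[[[-1,0,3],[0,0,0],8.5],[[-1,0,3],[0,0,0],8.5],[[-1,0,3],[0,0,0],8.5],[[-1,0,3],[0,0,0],8.5],[[-1,0,3],[0,0,0],8.5],[[-1,0,3],[0,0,0],8.5],[[-1,0,3],[0,0,0],8.5],[[-1,0,3],[0,0,0],8.5],[[-1,0,3],[0,0,0],8.5],[[-1,0,3],[0,0,0],8.5]]'
```

```text
L 1541 [ 0.4377 -0.1816  0.0946] 0.43824371695518494 -0.1818373203277588 [0.06315579 0.06308868 0.0087442 ]
M 880 [ 0.477  -0.0694  0.0846] 0.4774779677391052 -0.06948903203010559 [0.04932789 0.04725121 0.00764006]
S 458 [ 0.4655 -0.3505  0.0748] 0.46518468856811523 -0.35134831070899963 [0.03437581 0.03569072 0.00776944]
0.1 q [-1.53  0.18  1.61  0.    1.35 -0.21] pos [ 0.1416 -0.5568  0.2304] tool_y [-0.     0.002 -1.   ] open 1.0 F [ 0.1 -0.5 -0. ] | cm [-11.94   3.08  36.42]
0.1 q [-1.53  0.18  1.61  0.    1.35 -0.21] pos [ 0.1416 -0.5568  0.2304] tool_y [-0.     0.002 -1.   ] open 1.0 F [ 0.1 -0.5 -0. ] | cm [-11.91  20.08  36.41]
time_s: 0.93
eef_pos: [0.4122, -0.3808, 0.2257]
eef_rot: [0.557, -0.554, 0.441, -0.435]
wrist_force: [-0.2, -0.5, 0.3]
opening: 0.999
```

```bash
echo 'T.update(L=(.4380,-.1817),S=(.4653,-.3508))' >> h.py; python3 -c "
from h import *
to('S',.12)"
```

```text
0.93 q [-0.96  0.16  1.64  0.    1.35  0.38] pos [ 0.4122 -0.3808  0.2257] tool_y [-0.005  0.008 -1.   ] open 0.999 F [-0.2 -0.5  0.3] | cm [-1.58 10.57  5.89]
```

```bash
python3 -m jog '[[[-0.4,2,1.6],[0,0,0],8.5],[[-0.4,2,1.6],[0,0,0],8.5],[[-0.4,2,1.6],[0,0,0],8.5],[[-0.4,2,1],[0,0,0],8.5],[[0,1.5,0],[0,0,0],8.5],[[0,0,0],[0,0,0],8.5],[[0,0,0],[0,0,0],8.5]]' ; python3 - <<'E'
from h import *
from bench import imaging
to('S',.03)
c=imaging.camera("wrist"); cv2.imwrite("pics/w1.png",c["frame"][:,:,::-1])
E
```

```text
time_s: 1.52
eef_pos: [0.4727, -0.3424, 0.1259]
eef_rot: [0.559, -0.556, 0.438, -0.432]
wrist_force: [-0.0, 1.0, 0.4]
opening: 0.994
1.52 q [-0.83  0.32  1.66  0.    1.17  0.49] pos [ 0.4727 -0.3424  0.1259] tool_y [-0.004  0.01  -1.   ] open 0.994 F [-0.   1.   0.4] | cm [ 0.73  9.59 -0.9 ]
```

View pics/w1.png

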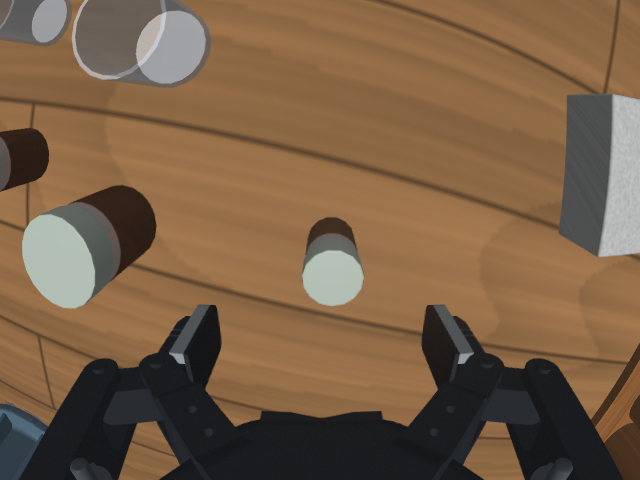

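The wrist view shows the small lid at (332,277), between the pads at about x=210 and x=435, with no obstacle. I'll correct the overshoot and descend.

```bash
python3 -m jog '[[[0.4,0,-0.5],[0.01,0,0],8.5],[[0.3,0,-0.4],[0,0,0],8.5],[[0,0,0],[0,0,0],8.5],[[0,2,0],[0,0,0],8.5],[[0,2,0],[0,0,0],8.5],[[0,1.5,0],[0,0,0],8.5],[[0,0,0],[0,0,0],8.5],[[0,0,0],[0,0,0],8.5]]' ; python3 -c "
from h import *
to('S',.03)"
```

```text
time_s: 2.23
eef_pos: [0.4663, -0.3608, 0.0792]
eef_rot: [0.56, -0.553, 0.432, -0.442]
wrist_force: [-0.5, 0.2, 0.7]
opening: 0.995
2.23 q [-0.87  0.38  1.69  0.01  1.06  0.46] pos [ 0.4663 -0.3608  0.0792] tool_y [ 0.017 -0.001 -1.   ] open 0.995 F [-0.5  0.2  0.7] | cm [-1.02  4.92  0.06]
```

```bash
sed -i 's/^    print(round/    y=R.inv().apply([0,0,-1]); print("turn",round(y[2],3),0,round(-y[0],3))\n    print(round/' h.py; python3 -m jog '[[[-0.5,0,0],[-0.016,0,0],8.5],[[-0.4,0,0],[0,0,0],8.5],[[0,0,0],[0,0,0],8.5],[[0,0,0],[0,0,0],8.5]]' ; python3 -c "
from h import *
to('S',.03)"
```

```text
time_s: 2.57
eef_pos: [0.465, -0.3535, 0.0835]
eef_rot: [-0.554, 0.558, -0.434, 0.44]
wrist_force: [-0.1, 0.7, -0.0]
opening: 0.993
turn -0.001 0 0.01
2.57 q [-0.85  0.37  1.7  -0.    1.07  0.48] pos [ 0.465  -0.3535  0.0835] tool_y [ 0.004 -0.009 -1.   ] open 0.993 F [-0.1  0.7 -0. ] | cm [-0.31  5.35  0.08]
```

```bash
python3 -m jog '[[[-0.2,1.5,0],[0,0,0.01],8.5],[[-0.1,1.5,0],[0,0,0],8.5],[[0,1.5,0],[0,0,0],8.5],[[0,0.6,0],[0,0,0],8.5],[[0,0,0],[0,0,0],8.5],[[0,0,0],[0,0,0],8.5],[[0,0,0],[0,0,0],8.5]]' ; python3 -c "
from h import *
to('S',.03)"
```

```text
time_s: 3.15
eef_pos: [0.4658, -0.3509, 0.0303]
eef_rot: [0.557, -0.555, 0.436, -0.438]
wrist_force: [0.1, -0.8, 0.2]
opening: 0.998
turn -0.004 0 0.001
3.15 q [-0.85  0.45  1.71  0.    0.97  0.48] pos [ 0.4658 -0.3509  0.0303] tool_y [ 0.004 -0.001 -1.   ] open 0.998 F [ 0.1 -0.8  0.2] | cm [-0.02  0.03 -0.05]
```

```bash
python3 -m jog '[[[0,0,0],[0,0,0],2.5],[[0,0,0],[0,0,0],2.5],[[0,0,0],[0,0,0],2.5],[[0,0,0],[0,0,0],2.5],[[0,0,0],[0,0,0],2.5],[[0,0,0],[0,0,0],2.5],[[0,0,0],[0,0,0],2.5],[[0,0,0],[0,0,0],2.5],[[0,0,0],[0,0,0],2.5],[[0,0,0],[0,0,0],2.5],[[0,0,0],[0,0,0],2.5],[[0,0,0],[0,0,0],2.5]]'; python3 -m jog '[[[0,-0.5,0],[0,0,0],2.5],[[0,-1,0],[0,0,0],2.5],[[0,-2,0],[0,0,0],2.5],[[0,-2.5,0],[0,0,0],2.5],[[0,-2.5,0],[0,0,0],2.5],[[0,-2.5,0],[0,0,0],2.5],[[0,-2.5,0],[0,0,0],2.5],[[0,-1.5,0],[0,0,0],2.5],[[0,-0.5,0],[0,0,0],2.5],[[0,0,0],[0,0,0],2.5],[[0,0,0],[0,0,0],2.5]]' ; python3 - <<'E'
from h import *
from bench import imaging
to('sS',.2)
c=imaging.camera("wrist"); cv2.imwrite("pics/w2.png",c["frame"][:,:,::-1])
E
```

```text
time_s: 4.15
eef_pos: [0.4668, -0.352, 0.0326]
eef_rot: [0.557, -0.556, 0.434, -0.439]
wrist_force: [-0.2, -0.0, -1.6]
opening: 0.406
time_s: 5.07
eef_pos: [0.4653, -0.3509, 0.201]
eef_rot: [0.556, -0.556, 0.434, -0.44]
wrist_force: [0.0, 0.1, -1.4]
opening: 0.407
turn -0.006 0 0.006
5.07 q [-0.85  0.22  1.62  0.    1.29  0.48] pos [ 0.4653 -0.3509  0.201 ] tool_y [ 0.007 -0.004 -1.   ] open 0.407 F [ 0.   0.1 -1.4] | cm [-47.66  -0.06  20.66]
```

View pics/w2.png

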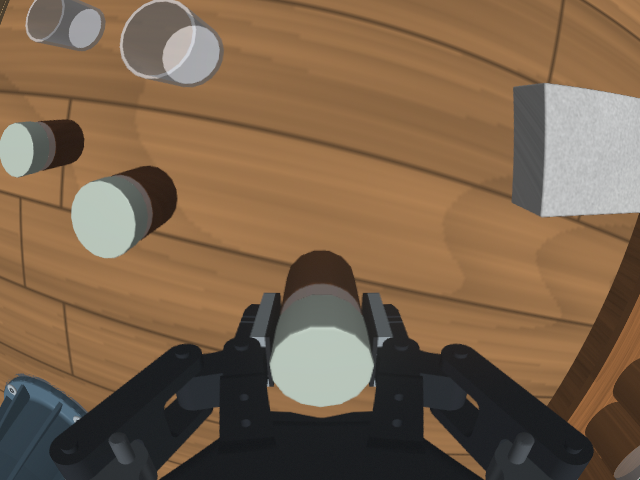

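The small jar is held upright, with its lid at (322,365) between the pads. Next I'll carry it to the tray.

```bash
python3 -m jog '[[[-1.2,0,0.5],[0,0,0],2.5],[[-2.4,0,1],[0,0,0],2.5],[[-2.4,0,1],[0,0,0],2.5],[[-2.4,0,1],[0,0,0],2.5],[[-2.4,0,1],[0,0,0],2.5],[[-2.4,0,1],[0,0,0],2.5],[[-2.4,0,1],[0,0,0],2.5],[[-2.4,0,1],[0,0,0],2.5],[[-2.4,0,1],[0,0,0],2.5],[[-2.4,0,1],[0,0,0],2.5],[[-1.2,0,0.5],[0,0,0],2.5],[[0,0,0],[0,0,0],2.5]]';python3 -c "
from h import *
to('sS',.2)"
```

```text
time_s: 6.12
eef_pos: [0.4956, -0.0696, 0.182]
eef_rot: [0.555, -0.555, 0.447, -0.428]
wrist_force: [-0.2, 0.1, -0.5]
opening: 0.413
turn 0.017 0 -0.022
6.12 q [-0.38  0.08  1.82  0.01  1.26  0.95] pos [ 0.4956 -0.0696  0.182 ] tool_y [-0.022  0.017 -1.   ] open 0.413 F [-0.2  0.1 -0.5] | cm [-21.13  -1.53  10.94]
```

```bash
python3 -m jog '[[[-1.2,-0.3,0.6],[0.006,0,-0.008],2.5],[[-2.2,-0.3,1.1],[0.006,0,-0.008],2.5],[[-2.2,-0.3,1.1],[0.006,0,-0.008],2.5],[[-2.2,0,1.1],[0,0,0],2.5],[[-2.2,0,1.1],[0,0,0],2.5],[[-2.2,0,1.1],[0,0,0],2.5],[[-2.2,0,1.1],[0,0,0],2.5],[[-1.6,0,0.9],[0,0,0],2.5],[[-0.8,0,0.4],[0,0,0],2.5],[[0,0,0],[0,0,0],2.5],[[0,0,0],[0,0,0],2.5]]';python3 -c "
from h import *
to('sS',.09)"
```

```text
time_s: 7.03
eef_pos: [0.5304, 0.1222, 0.1777]
eef_rot: [-0.55, 0.56, -0.444, 0.432]
wrist_force: [0.9, -0.1, -1.2]
opening: 0.404
turn 0.022 0 -0.004
7.03 q [ 0.01  0.18  1.72 -0.    1.26  1.34] pos [0.5304 0.1222 0.1777] tool_y [-0.022 -0.001 -1.   ] open 0.404 F [ 0.9 -0.1 -1.2] | cm [-3.22  8.72  3.29]
```

```bash
python3 -m jog '[[[-0.8,0.5,0.8],[0.011,0,-0.004],2.5],[[-0.8,1,0.8],[0.011,0,0],2.5],[[-0.8,1,0.8],[0,0,0],2.5],[[-0.6,1,0.6],[0,0,0],2.5],[[-0.2,1,0.2],[0,0,0],2.5],[[0,0.5,0],[0,0,0],2.5],[[0,0,0],[0,0,0],2.5],[[0,0,0],[0,0,0],2.5],[[0,0,0],[0,0,0],2.5]]';python3 -c "
from h import *
to('sS',.039)"
```

```text
time_s: 7.78
eef_pos: [0.5549, 0.1557, 0.122]
eef_rot: [-0.553, 0.553, -0.44, 0.441]
wrist_force: [-0.0, -0.1, -0.8]
opening: 0.409
turn -0.001 0 0.003
7.78 q [ 0.07  0.3   1.69 -0.    1.14  1.42] pos [0.5549 0.1557 0.122 ] tool_y [ 0.001 -0.003 -1.   ] open 0.409 F [-0.  -0.1 -0.8] | cm [-0.59  8.3  -0.07]
```

```bash
python3 -m jog '[[[-0.3,1,0],[0,0,0],2.5],[[-0.3,1.5,0],[0,0,0],2.5],[[0,1.5,0],[0,0,0],2.5],[[0,1.2,0],[0,0,0],2.5],[[0,0.8,0],[0,0,0],2.5],[[0,0,0],[0,0,0],2.5],[[0,0,0],[0,0,0],2.5],[[0,0,0],[0,0,0],2.5]]';python3 -c "
from h import *
to('sS',.039)"
```

```text
time_s: 8.45
eef_pos: [0.5557, 0.1609, 0.0609]
eef_rot: [0.554, -0.551, 0.439, -0.444]
wrist_force: [0.7, 0.7, -0.8]
opening: 0.404
turn -0.007 0 0.004
8.45 q [ 0.08  0.39  1.72 -0.    1.02  1.43] pos [0.5557 0.1609 0.0609] tool_y [ 0.008 -0.002 -1.   ] open 0.404 F [ 0.7  0.7 -0.8] | cm [-0.09  2.19 -0.27]
```

```bash
python3 -m jog '[[[-0.1,0,-0.2],[-0.006,0,0],2.5],[[0,0.5,0],[0,0,0],2.5],[[0,0.6,0],[0,0,0],2.5],[[0,0.6,0],[0,0,0],2.5],[[0,0,0],[0,0,0],2.5],[[0,0,0],[0,0,0],2.5],[[0,0,0],[0,0,0],2.5]]';python3 -c "
from h import *
to('sS',.039)"
```

```text
time_s: 9.03
eef_pos: [0.5553, 0.1616, 0.0445]
eef_rot: [0.553, -0.552, 0.439, -0.443]
wrist_force: [-0.6, 0.3, -1.0]
opening: 0.406
turn -0.005 0 0.004
9.03 q [ 0.08  0.42  1.72 -0.    0.99  1.43] pos [0.5553 0.1616 0.0445] tool_y [ 0.006 -0.003 -1.   ] open 0.406 F [-0.6  0.3 -1. ] | cm [-0.01  0.55 -0.24]
```

```bash
python3 -m jog '[[[0,0.3,-0.2],[-0.004,0,0],2.5],[[0,0.2,0],[0,0,0],2.5],[[0,0,0],[0,0,0],2.5],[[0,0,0],[0,0,0],2.5],[[0,0,0],[0,0,0],2.5]]';python3 - <<'E'
from h import *
from bench import imaging
to('sS',.039)
c=imaging.camera("scene"); cv2.imwrite("pics/s2.png",cv2.resize(c["frame"][100:300,340:540,::-1],(600,600)))
E
```

```text
time_s: 9.45
eef_pos: [0.5533, 0.161, 0.0392]
eef_rot: [-0.552, 0.553, -0.44, 0.443]
wrist_force: [-0.0, 0.0, -1.3]
opening: 0.403
turn -0.001 0 0.005
9.45 q [ 0.08  0.43  1.73 -0.01  0.99  1.43] pos [0.5533 0.161  0.0392] tool_y [ 0.002 -0.004 -1.   ] open 0.403 F [-0.   0.  -1.3] | cm [-0.01  0.02 -0.03]
```

View pics/s2.png

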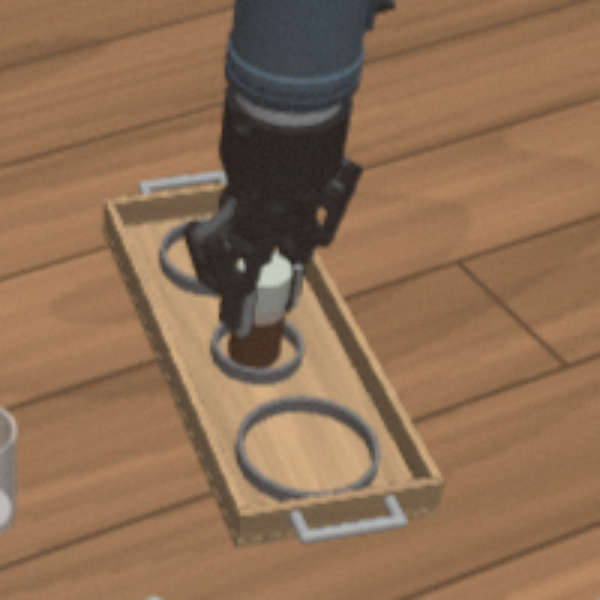

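The small jar is inside the middle ring at (257,345), upright. I'll lower slightly until it touches, then release.

```bash
python3 -m jog '[[[0,0.1,0],[0,0,0],2.5],[[0,0.1,0],[0,0,0],2.5],[[0,0,0],[0,0,0],2.5],[[0,0,0],[0,0,0],2.5]]'; python3 -m jog '[[[0,0,0],[0,0,0],4],[[0,0,0],[0,0,0],4.5],[[0,0,0],[0,0,0],5],[[0,0,0],[0,0,0],6],[[0,0,0],[0,0,0],7],[[0,0,0],[0,0,0],8],[[0,0,0],[0,0,0],8.5],[[0,0,0],[0,0,0],8.5],[[0,0,0],[0,0,0],8.5]]'; python3 -m jog '[[[0,-1,0],[0,0,0],8.5],[[0,-2,0],[0,0,0],8.5],[[0,-2,0],[0,0,0],8.5],[[0,-2,0],[0,0,0],8.5],[[0,-2,0],[0,0,0],8.5],[[0,-2,0],[0,0,0],8.5],[[0,-1,0],[0,0,0],8.5],[[0,0,0],[0,0,0],8.5]]';python3 -c "
from h import *
to('M',.17)"
```

```text
time_s: 9.83
eef_pos: [0.5542, 0.1612, 0.0394]
eef_rot: [-0.552, 0.553, -0.439, 0.443]
wrist_force: [-0.1, 0.3, -1.7]
opening: 0.405
time_s: 10.58
eef_pos: [0.5549, 0.1612, 0.0394]
eef_rot: [-0.552, 0.553, -0.439, 0.443]
wrist_force: [0.5, -0.5, 0.5]
opening: 1.0
time_s: 11.25
eef_pos: [0.5531, 0.1617, 0.1677]
eef_rot: [-0.552, 0.553, -0.44, 0.443]
wrist_force: [1.1, -0.6, -0.8]
opening: 0.997
turn -0.001 0 0.005
11.25 q [ 0.08  0.25  1.66 -0.    1.23  1.43] pos [0.5531 0.1617 0.1677] tool_y [ 0.002 -0.004 -1.   ] open 0.997 F [ 1.1 -0.6 -0.8] | cm [ 20.86  -0.15 -12.51]
```

```bash
python3 -m jog '[[[1,0,-0.6],[0,0,0],8.5],[[2.2,0,-1.3],[0,0,0],8.5],[[2.2,0,-1.3],[0,0,0],8.5],[[2.2,0,-1.3],[0,0,0],8.5],[[2.2,0,-1.3],[0,0,0],8.5],[[2.2,0,-1.3],[0,0,0],8.5],[[2.2,0,-1.3],[0,0,0],8.5],[[2.2,0,-1.3],[0,0,0],8.5],[[1.4,0,-0.8],[0,0,0],8.5],[[0.5,0,-0.3],[0,0,0],8.5],[[0,0,0],[0,0,0],8.5],[[0,0,0],[0,0,0],8.5]]';python3 -c "
from h import *
to('M',.1)"
```

```text
time_s: 12.25
eef_pos: [0.474, -0.0523, 0.1554]
eef_rot: [-0.549, 0.557, -0.445, 0.436]
wrist_force: [-0.7, 0.3, 0.3]
opening: 0.994
turn 0.017 0 -0.003
12.25 q [-0.36  0.06  1.91 -0.01  1.19  0.99] pos [ 0.474  -0.0523  0.1554] tool_y [-0.017 -0.001 -1.   ] open 0.994 F [-0.7  0.3  0.3] | cm [1.77 5.54 0.04]
```

```bash
python3 -m jog '[[[0.6,0,0],[0.008,0,0],8.5],[[0.6,0.5,0],[0.008,0,0],8.5],[[0.4,1,0],[0,0,0],8.5],[[0,1.2,0],[0,0,0],8.5],[[0,1,0],[0,0,0],8.5],[[0,0.5,0],[0,0,0],8.5],[[0,0,0],[0,0,0],8.5],[[0,0,0],[0,0,0],8.5]]';python3 -c "
from h import *
to('M',.038)"
```

```text
time_s: 12.92
eef_pos: [0.4781, -0.0658, 0.1073]
eef_rot: [0.555, -0.553, 0.441, -0.438]
wrist_force: [-0.1, 0.7, 0.4]
opening: 0.991
turn 0.0 0 -0.005
12.92 q [-0.39  0.13  1.94  0.    1.07  0.95] pos [ 0.4781 -0.0658  0.1073] tool_y [-0.001  0.005 -1.   ] open 0.991 F [-0.1  0.7  0.4] | cm [ 0.38  6.93 -0.16]
```

```bash
python3 -m jog '[[[0.2,0,-0.1],[0,0,-0.004],8.5],[[0.2,0.5,0],[0,0,0],8.5],[[0,1.2,0],[0,0,0],8.5],[[0,1.5,0],[0,0,0],8.5],[[0,1.5,0],[0,0,0],8.5],[[0,1.2,0],[0,0,0],8.5],[[0,0.6,0],[0,0,0],8.5],[[0,0,0],[0,0,0],8.5],[[0,0,0],[0,0,0],8.5]]';python3 -c "
from h import *
to('M',.038)"
```

```text
time_s: 13.67
eef_pos: [0.4822, -0.0722, 0.0426]
eef_rot: [0.555, -0.554, 0.436, -0.442]
wrist_force: [-0.7, 0.5, -0.3]
opening: 0.994
turn -0.007 0 0.005
13.67 q [-0.39  0.25  1.96  0.    0.92  0.95] pos [ 0.4822 -0.0722  0.0426] tool_y [ 0.008 -0.003 -1.   ] open 0.994 F [-0.7  0.5 -0.3] | cm [-0.38  0.45 -0.42]
```

```bash
python3 -m jog '[[[-0.2,0.2,-0.3],[-0.007,0,0.005],8.5],[[-0.2,0.2,-0.1],[0,0,0],8.5],[[0,0,0],[0,0,0],8.5],[[0,0,0],[0,0,0],8.5]]';python3 -c "
from h import *
to('M',.038)"
```

```text
time_s: 14.0
eef_pos: [0.4786, -0.0696, 0.0405]
eef_rot: [0.555, -0.554, 0.438, -0.44]
wrist_force: [-0.1, -0.2, 0.2]
opening: 0.996
turn -0.003 0 0.002
14.0 q [-0.39  0.25  1.97  0.    0.92  0.95] pos [ 0.4786 -0.0696  0.0405] tool_y [ 0.003 -0.001 -1.   ] open 0.996 F [-0.1 -0.2  0.2] | cm [-0.04  0.24 -0.12]
```

```bash
python3 -m jog '[[[0,0,0],[0,0,0],4],[[0,0,0],[0,0,0],4],[[0,0,0],[0,0,0],4],[[0,0,0],[0,0,0],4],[[0,0,0],[0,0,0],4],[[0,0,0],[0,0,0],4],[[0,0,0],[0,0,0],4],[[0,0,0],[0,0,0],4],[[0,0,0],[0,0,0],4],[[0,0,0],[0,0,0],4],[[0,0,0],[0,0,0],4],[[0,0,0],[0,0,0],4]]'; python3 -m jog '[[[0,-0.5,0],[0,0,0],4],[[0,-1,0],[0,0,0],4],[[0,-2,0],[0,0,0],4],[[0,-2.5,0],[0,0,0],4],[[0,-2.5,0],[0,0,0],4],[[0,-2.5,0],[0,0,0],4],[[0,-2.5,0],[0,0,0],4],[[0,-1.5,0],[0,0,0],4],[[0,-0.5,0],[0,0,0],4],[[0,0,0],[0,0,0],4],[[0,0,0],[0,0,0],4]]' ; python3 - <<'E'
from h import *
from bench import imaging
to('sM',.2)
c=imaging.camera("wrist"); cv2.imwrite("pics/w3.png",c["frame"][:,:,::-1])
E
```

```text
time_s: 15.0
eef_pos: [0.4795, -0.0698, 0.0417]
eef_rot: [0.555, -0.554, 0.437, -0.441]
wrist_force: [0.2, 1.2, 0.8]
opening: 0.575
time_s: 15.92
eef_pos: [0.4759, -0.0685, 0.2079]
eef_rot: [0.555, -0.554, 0.438, -0.44]
wrist_force: [0.3, -0.3, -2.2]
opening: 0.574
turn -0.002 0 0.002
15.92 q [-0.39 -0.01  1.86  0.    1.29  0.95] pos [ 0.4759 -0.0685  0.2079] tool_y [ 0.003 -0.001 -1.   ] open 0.574 F [ 0.3 -0.3 -2.2] | cm [-25.     0.76   3.88]
```

View pics/w3.png

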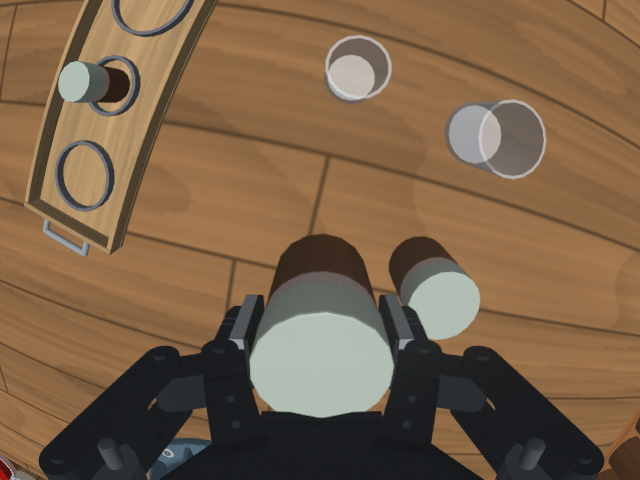

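The medium jar is held upright (lid at 322,365), the small jar stands in its ring at (115,85), and the open jars are untouched.

```bash
python3 -m jog '[[[-1.2,0,0.2],[0,0,0],4],[[-2.4,0,0.4],[0,0,0],4],[[-2.4,0,0.4],[0,0,0],4],[[-2.4,0,0.4],[0,0,0],4],[[-2.4,0,0.4],[0,0,0],4],[[-2.4,0,0.4],[0,0,0],4],[[-2.4,0,0.4],[0,0,0],4],[[-2.4,0,0.4],[0,0,0],4],[[-2,0,0.3],[0,0,0],4],[[-1.2,0,0.2],[0,0,0],4],[[0,0,0],[0,0,0],4],[[0,0,0],[0,0,0],4]]';python3 -c "
from h import *
to('sM',.07)"
```

```text
time_s: 16.97
eef_pos: [0.447, 0.1617, 0.1899]
eef_rot: [-0.548, 0.56, -0.449, 0.43]
wrist_force: [-0.5, 0.1, -2.1]
opening: 0.571
turn 0.03 0 -0.011
16.97 q [0.09 0.02 1.87 0.01 1.28 1.43] pos [0.447  0.1617 0.1899] tool_y [-0.032  0.004 -0.999] open 0.571 F [-0.5  0.1 -2.1] | cm [-1.81 11.96  1.75]
```

```bash
python3 -m jog '[[[-0.5,0,0.5],[0.015,0,-0.005],4],[[-0.7,0.5,0.7],[0.015,0,-0.005],4],[[-0.5,1,0.5],[0,0,0],4],[[0,1.5,0],[0,0,0],4],[[0,1.5,0],[0,0,0],4],[[0,1.5,0],[0,0,0],4],[[0,1.5,0],[0,0,0],4],[[0,1,0],[0,0,0],4],[[0,0.5,0],[0,0,0],4],[[0,0,0],[0,0,0],4],[[0,0,0],[0,0,0],4]]';python3 -c "
from h import *
to('sM',.048)"
```

```text
time_s: 17.88
eef_pos: [0.4612, 0.1794, 0.0926]
eef_rot: [0.552, -0.551, 0.441, -0.443]
wrist_force: [-0.4, -0.5, -1.3]
opening: 0.571
turn -0.003 0 0.002
17.88 q [ 0.13  0.18  1.92 -0.    1.04  1.48] pos [0.4612 0.1794 0.0926] tool_y [ 0.003 -0.001 -1.   ] open 0.571 F [-0.4 -0.5 -1.3] | cm [-0.53  4.45 -0.41]
```

```bash
python3 -m jog '[[[-0.3,0,-0.3],[0,0,0],4],[[-0.2,0.6,-0.1],[0,0,0],4],[[0,0.8,0],[0,0,0],4],[[0,0.8,0],[0,0,0],4],[[0,0.5,0],[0,0,0],4],[[0,0,0],[0,0,0],4],[[0,0,0],[0,0,0],4]]';python3 -c "
from h import *
to('sM',.048)"
```

```text
time_s: 18.47
eef_pos: [0.458, 0.1842, 0.0655]
eef_rot: [0.554, -0.55, 0.44, -0.445]
wrist_force: [0.1, -0.4, -1.2]
opening: 0.576
turn -0.008 0 0.002
18.47 q [ 0.14  0.22  1.94 -0.    0.97  1.49] pos [0.458  0.1842 0.0655] tool_y [ 0.009 -0.    -1.   ] open 0.576 F [ 0.1 -0.4 -1.2] | cm [ 0.01  1.75 -0.2 ]
```

```bash
python3 -m jog '[[[0,0.5,-0.2],[-0.007,0,0],4],[[0,0.6,0],[0,0,0],4],[[0,0.4,0],[0,0,0],4],[[0,0.2,0],[0,0,0],4],[[0,0,0],[0,0,0],4],[[0,0,0],[0,0,0],4]]';python3 -c "
from h import *
to('sM',.048)"
```

```text
time_s: 18.97
eef_pos: [0.4568, 0.1838, 0.0478]
eef_rot: [-0.552, 0.552, -0.441, 0.443]
wrist_force: [-1.8, 0.8, -0.9]
opening: 0.572
turn -0.001 0 0.002
18.97 q [ 0.14  0.26  1.94 -0.    0.94  1.5 ] pos [0.4568 0.1838 0.0478] tool_y [ 0.002 -0.002 -1.   ] open 0.572 F [-1.8  0.8 -0.9] | cm [-0.   -0.02 -0.06]
```

```bash
python3 -m jog '[[[0,0.1,0],[0,0,0],4],[[0,0,0],[0,0,0],4],[[0,0,0],[0,0,0],4]]'; python3 -m jog '[[[0,0,0],[0,0,0],5.3],[[0,0,0],[0,0,0],5.6],[[0,0,0],[0,0,0],6],[[0,0,0],[0,0,0],7],[[0,0,0],[0,0,0],8],[[0,0,0],[0,0,0],8.5],[[0,0,0],[0,0,0],8.5],[[0,0,0],[0,0,0],8.5]]'; python3 -m jog '[[[0,-1,0],[0,0,0],8.5],[[0,-2,0],[0,0,0],8.5],[[0,-2,0],[0,0,0],8.5],[[0,-2,0],[0,0,0],8.5],[[0,-2,0],[0,0,0],8.5],[[0,-2,0],[0,0,0],8.5],[[0,-1.5,0],[0,0,0],8.5],[[0,0,0],[0,0,0],8.5]]';python3 -c "
from h import *
to('L',.17)"
```

```text
time_s: 19.22
eef_pos: [0.4574, 0.184, 0.0482]
eef_rot: [0.552, -0.552, 0.441, -0.443]
wrist_force: [-0.2, -0.6, -0.8]
opening: 0.575
time_s: 19.88
eef_pos: [0.4581, 0.184, 0.048]
eef_rot: [0.552, -0.551, 0.441, -0.444]
wrist_force: [-0.5, -0.3, -0.1]
opening: 0.994
time_s: 20.55
eef_pos: [0.4562, 0.184, 0.182]
eef_rot: [-0.552, 0.552, -0.441, 0.443]
wrist_force: [1.3, 0.5, 0.6]
opening: 0.995
turn -0.001 0 0.002
20.55 q [ 0.14  0.05  1.86 -0.    1.23  1.5 ] pos [0.4562 0.184  0.182 ] tool_y [ 0.002 -0.002 -1.   ] open 0.995 F [1.3 0.5 0.6] | cm [35.3   1.27 -9.73]
```

```bash
python3 -m jog '[[[1.2,0,-0.3],[0,0,0],8.5],[[2.8,0,-0.8],[0,0,0],8.5],[[2.8,0,-0.8],[0,0,0],8.5],[[2.8,0,-0.8],[0,0,0],8.5],[[2.8,0,-0.8],[0,0,0],8.5],[[2.8,0,-0.8],[0,0,0],8.5],[[2.8,0,-0.8],[0,0,0],8.5],[[2.8,0,-0.8],[0,0,0],8.5],[[2.8,0,-0.8],[0,0,0],8.5],[[2.8,0,-0.8],[0,0,0],8.5],[[1.4,0,-0.4],[0,0,0],8.5],[[0,0,0],[0,0,0],8.5]]';python3 -c "
from h import *
to('L',.15)"
```

```text
time_s: 21.55
eef_pos: [0.4366, -0.1149, 0.1802]
eef_rot: [0.554, -0.552, 0.44, -0.442]
wrist_force: [-0.1, -0.6, 0.5]
opening: 1.0
turn -0.004 0 0.001
21.55 q [-0.52 -0.05  1.96  0.    1.23  0.82] pos [ 0.4366 -0.1149  0.1802] tool_y [ 0.004 -0.    -1.   ] open 1.0 F [-0.1 -0.6  0.5] | cm [ 6.54  3.02 -1.37]
```

```bash
python3 -m jog '[[[1.2,0,-0.2],[0,0,0],8.5],[[1.6,0.5,-0.3],[0,0,0],8.5],[[1.6,0.7,-0.3],[0,0,0],8.5],[[1.2,0.7,-0.3],[0,0,0],8.5],[[0.5,0.5,-0.1],[0,0,0],8.5],[[0,0,0],[0,0,0],8.5],[[0,0,0],[0,0,0],8.5],[[0,0,0],[0,0,0],8.5]]';python3 -c "
from h import *
to('L',.12)"
```

```text
time_s: 22.22
eef_pos: [0.4366, -0.1751, 0.1517]
eef_rot: [0.554, -0.551, 0.442, -0.44]
wrist_force: [0.5, 0.3, -0.4]
opening: 0.994
turn -0.001 0 -0.006
22.22 q [-0.64  0.04  1.94  0.    1.17  0.71] pos [ 0.4366 -0.1751  0.1517] tool_y [-0.     0.006 -1.   ] open 0.994 F [ 0.5  0.3 -0.4] | cm [ 0.69  3.17 -0.02]
```

```bash
python3 -m jog '[[[0.3,0.5,0],[0,0,-0.005],8.5],[[0.3,1,0],[0,0,0],8.5],[[0,1,0],[0,0,0],8.5],[[0,0.5,0],[0,0,0],8.5],[[0,0,0],[0,0,0],8.5],[[0,0,0],[0,0,0],8.5]]';python3 -c "
from h import *
to('L',.045)"
```

```text
time_s: 22.72
eef_pos: [0.4384, -0.1789, 0.1187]
eef_rot: [0.554, -0.553, 0.44, -0.44]
wrist_force: [-0.2, 0.0, 0.3]
opening: 0.997
turn -0.002 0 -0.0
22.72 q [-0.64  0.09  1.96  0.    1.09  0.7 ] pos [ 0.4384 -0.1789  0.1187] tool_y [ 0.001  0.001 -1.   ] open 0.997 F [-0.2  0.   0.3] | cm [ 0.27  7.37 -0.12]
```

```bash
python3 -m jog '[[[0.2,0.4,-0.1],[0,0,0],8.5],[[0,0.8,0],[0,0,0],8.5],[[0,0.8,0],[0,0,0],8.5],[[0,0.6,-0.1],[0,0,0],8.5],[[0,0,0],[0,0,0],8.5],[[0,0,0],[0,0,0],8.5]]';python3 -c "
from h import *
to('L',.045)"
```

```text
time_s: 23.22
eef_pos: [0.4368, -0.1815, 0.0898]
eef_rot: [0.554, -0.553, 0.44, -0.44]
wrist_force: [0.4, 0.7, -0.0]
opening: 0.992
turn -0.001 0 -0.0
23.22 q [-0.65  0.14  1.97  0.    1.03  0.7 ] pos [ 0.4368 -0.1815  0.0898] tool_y [ 0.001  0.001 -1.   ] open 0.992 F [ 0.4  0.7 -0. ] | cm [0.05 4.48 0.11]
```

```bash
python3 -m jog '[[[0,0.5,0],[0,0,0],8.5],[[0,0.8,0],[0,0,0],8.5],[[0,0.8,0],[0,0,0],8.5],[[0,0.8,0],[0,0,0],8.5],[[0,0.7,0],[0,0,0],8.5],[[0,0.3,0],[0,0,0],8.5],[[0,0,0],[0,0,0],8.5],[[0,0,0],[0,0,0],8.5]]';python3 -c "
from h import *
to('L',.045)"
```

```text
time_s: 23.88
eef_pos: [0.4366, -0.1814, 0.0461]
eef_rot: [0.554, -0.553, 0.44, -0.44]
wrist_force: [0.3, -0.4, -0.1]
opening: 1.001
turn -0.001 0 -0.001
23.88 q [-0.65  0.22  1.99  0.    0.93  0.7 ] pos [ 0.4366 -0.1814  0.0461] tool_y [ 0.001  0.001 -1.   ] open 1.001 F [ 0.3 -0.4 -0.1] | cm [0.06 0.11 0.13]
```

```bash
python3 -m jog '[[[0,0,0],[0,0,0],5],[[0,0,0],[0,0,0],5],[[0,0,0],[0,0,0],5],[[0,0,0],[0,0,0],5],[[0,0,0],[0,0,0],5],[[0,0,0],[0,0,0],5],[[0,0,0],[0,0,0],5],[[0,0,0],[0,0,0],5],[[0,0,0],[0,0,0],5],[[0,0,0],[0,0,0],5]]'; python3 -m jog '[[[0,-0.5,0],[0,0,0],5],[[0,-1,0],[0,0,0],5],[[0,-2,0],[0,0,0],5],[[0,-2.5,0],[0,0,0],5],[[0,-2.5,0],[0,0,0],5],[[0,-2.5,0],[0,0,0],5],[[0,-2.5,0],[0,0,0],5],[[0,-2,0],[0,0,0],5],[[0,-0.5,0],[0,0,0],5],[[0,0,0],[0,0,0],5],[[0,0,0],[0,0,0],5]]' ; python3 - <<'E'
from h import *
from bench import imaging
to('sL',.22)
c=imaging.camera("wrist"); cv2.imwrite("pics/w4.png",c["frame"][:,:,::-1])
E
```

```text
time_s: 24.72
eef_pos: [0.4367, -0.1813, 0.0466]
eef_rot: [0.554, -0.553, 0.44, -0.44]
wrist_force: [-0.2, 0.1, -2.2]
opening: 0.736
time_s: 25.63
eef_pos: [0.4344, -0.1799, 0.2186]
eef_rot: [0.554, -0.553, 0.441, -0.44]
wrist_force: [-0.0, 0.6, -3.3]
opening: 0.737
turn -0.0 0 -0.002
25.63 q [-0.65 -0.05  1.87  0.    1.31  0.7 ] pos [ 0.4344 -0.1799  0.2186] tool_y [-0.     0.002 -1.   ] open 0.737 F [-0.   0.6 -3.3] | cm [-26.19  -0.09  28.17]
```

View pics/w4.png

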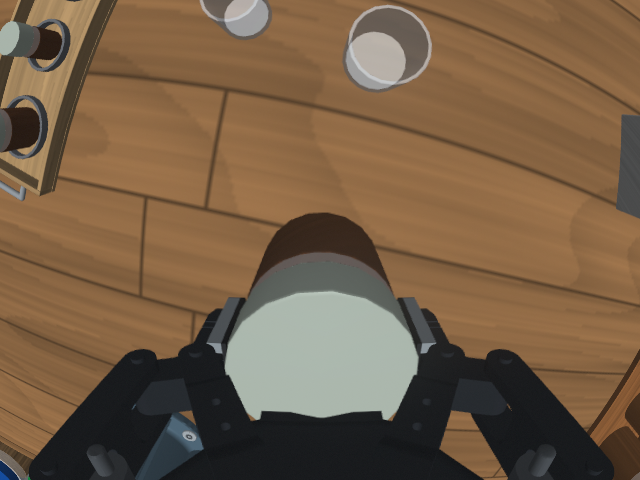

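The large jar is held upright (lid at 322,360). The small and medium jars stand in their rings at the left.

```bash
python3 -m jog '[[[-1,-0.1,1],[0,0,0],5],[[-2,-0.1,2.1],[0,0,0],5],[[-2,-0.1,2.1],[0,0,0],5],[[-2,-0.1,2.1],[0,0,0],5],[[-2,-0.1,2.1],[0,0,0],5],[[-2,-0.1,2.1],[0,0,0],5],[[-2,-0.1,2.1],[0,0,0],5],[[-2,-0.1,2.1],[0,0,0],5],[[-2,-0.1,2.1],[0,0,0],5],[[-1,0,1],[0,0,0],5],[[0,0,0],[0,0,0],5],[[0,0,0],[0,0,0],5]]';python3 -c "
from h import *
to('sL',.2)"
```

```text
time_s: 26.68
eef_pos: [0.5715, 0.0506, 0.2018]
eef_rot: [-0.547, 0.557, -0.455, 0.428]
wrist_force: [-0.9, -0.7, -1.8]
opening: 0.733
turn 0.035 0 -0.021
26.68 q [-0.12  0.23  1.61  0.01  1.34  1.22] pos [0.5715 0.0506 0.2018] tool_y [-0.039  0.013 -0.999] open 0.733 F [-0.9 -0.7 -1.8] | cm [-6.87 -0.02  9.6 ]
```

```bash
python3 -m jog '[[[-0.6,0,0.8],[0.012,0,-0.007],5],[[-1.3,0,1.8],[0.012,0,-0.007],5],[[-1.5,0,2],[0.011,0,-0.007],5],[[-1.5,0,2],[0,0,0],5],[[-1.3,0,1.8],[0,0,0],5],[[-0.5,0,0.7],[0,0,0],5],[[0,0,0],[0,0,0],5],[[0,0,0],[0,0,0],5],[[0,0,0],[0,0,0],5]]';python3 -c "
from h import *
to('sL',.09)"
```

```text
time_s: 27.43
eef_pos: [0.6433, 0.1324, 0.1926]
eef_rot: [-0.547, 0.553, -0.446, 0.442]
wrist_force: [0.1, -0.0, -2.0]
opening: 0.736
turn 0.01 0 0.001
27.43 q [ 0.02  0.4   1.41 -0.    1.34  1.38] pos [0.6433 0.1324 0.1926] tool_y [-0.01  -0.003 -1.   ] open 0.736 F [ 0.1 -0.  -2. ] | cm [-0.48 10.25  0.88]
```

```bash
python3 -m jog '[[[-0.2,0.5,0.4],[0.009,0,0],5],[[-0.2,1,0.4],[0,0,0],5],[[0,1.5,0],[0,0,0],5],[[0,1.5,0],[0,0,0],5],[[0,1.5,0],[0,0,0],5],[[0,1.3,0],[0,0,0],5],[[0,1,0],[0,0,0],5],[[0,0.5,0],[0,0,0],5],[[0,0,0],[0,0,0],5],[[0,0,0],[0,0,0],5]]';python3 -c "
from h import *
to('sL',.053)"
```

```text
time_s: 28.27
eef_pos: [0.649, 0.1331, 0.0967]
eef_rot: [-0.548, 0.549, -0.446, 0.447]
wrist_force: [1.1, -0.2, -1.8]
opening: 0.737
turn 0.001 0 0.002
28.27 q [ 0.02  0.51  1.47 -0.    1.17  1.39] pos [0.649  0.1331 0.0967] tool_y [-0.001 -0.002 -1.   ] open 0.737 F [ 1.1 -0.2 -1.8] | cm [-0.54  4.37  0.21]
```

```bash
python3 -m jog '[[[-0.3,0,0.1],[0,0,0],5],[[-0.2,0.6,0],[0,0,0],5],[[0,0.8,0],[0,0,0],5],[[0,0.7,0],[0,0,0],5],[[0,0.3,0],[0,0,0],5],[[0,0,0],[0,0,0],5],[[0,0,0],[0,0,0],5]]';python3 -c "
from h import *
to('sL',.053)"
```

```text
time_s: 28.85
eef_pos: [0.6512, 0.1392, 0.0733]
eef_rot: [0.549, -0.548, 0.444, -0.448]
wrist_force: [0.0, 0.2, -3.1]
opening: 0.74
turn -0.004 0 0.003
28.85 q [ 0.03  0.54  1.47 -0.    1.12  1.4 ] pos [0.6512 0.1392 0.0733] tool_y [ 0.005 -0.002 -1.   ] open 0.74 F [ 0.   0.2 -3.1] | cm [ 0.02  2.03 -0.13]
```

```bash
python3 -m jog '[[[0,0.5,-0.1],[-0.003,0,0],5],[[0,0.6,0],[0,0,0],5],[[0,0.5,0],[0,0,0],5],[[0,0.3,0],[0,0,0],5],[[0,0,0],[0,0,0],5],[[0,0,0],[0,0,0],5]]';python3 -c "
from h import *
to('sL',.053)"
```

```text
time_s: 29.35
eef_pos: [0.6505, 0.1387, 0.0525]
eef_rot: [-0.548, 0.549, -0.445, 0.447]
wrist_force: [-1.8, 0.3, 1.8]
opening: 0.737
turn -0.002 0 0.003
29.35 q [ 0.03  0.57  1.48 -0.    1.09  1.4 ] pos [0.6505 0.1387 0.0525] tool_y [ 0.002 -0.003 -1.   ] open 0.737 F [-1.8  0.3  1.8] | cm [-0.01 -0.05 -0.04]
```

```bash
python3 -m jog '[[[0,0,0],[0,0,0],6.7],[[0,0,0],[0,0,0],7],[[0,0,0],[0,0,0],7.5],[[0,0,0],[0,0,0],8],[[0,0,0],[0,0,0],8.5],[[0,0,0],[0,0,0],8.5],[[0,0,0],[0,0,0],8.5],[[0,0,0],[0,0,0],8.5]]'; python3 -m jog '[[[0,-0.5,0],[0,0,0],8.5],[[0,-1,0],[0,0,0],8.5],[[0,-2,0],[0,0,0],8.5],[[0,-2,0],[0,0,0],8.5],[[0,-2,0],[0,0,0],8.5],[[0,-2,0],[0,0,0],8.5],[[0,-2,0],[0,0,0],8.5],[[0,-2,0],[0,0,0],8.5],[[0,-2,0],[0,0,0],8.5],[[0,0,0],[0,0,0],8.5]]'; python3 -m jog '[[[2,0,-2],[0,0,0],8.5],[[2.5,0,-2.5],[0,0,0],8.5],[[2.5,0,-2.5],[0,0,0],8.5],[[2.5,0,-2.5],[0,0,0],8.5],[[2.5,0,-2.5],[0,0,0],8.5],[[2.5,0,-2.5],[0,0,0],8.5],[[2.5,0,-2.5],[0,0,0],8.5],[[2.5,0,-2.5],[0,0,0],8.5],[[2.5,0,-2.5],[0,0,0],8.5],[[1,0,-1],[0,0,0],8.5],[[0,0,0],[0,0,0],8.5],[[0,0,0],[0,0,0],8.5]]'; python3 - <<'E'
from h import *
from bench import imaging
c=imaging.camera("top"); np.savez("pics/top2.npz",**c); s=imaging.camera("scene")
a=c["frame"][120:420,100:500]; b=s["frame"][120:320,300:567]
cv2.imwrite("pics/end.png",np.vstack([cv2.resize(x,(400,300)) for x in (a,b)])[:,:,::-1])
hsv=cv2.cvtColor(c["frame"],cv2.COLOR_RGB2HSV)
p=pts(c,(hsv[...,1]<60)&(hsv[...,2]>120)&(c["depth"]>0))
for n,t,h,r in (("L","sL",.101,.032),("M","sM",.091,.025),("S","sS",.081,.018)):
    q=p[(abs(p[:,2]-h)<.006)&(np.hypot(*(p[:,:2]-T[t]).T)<.05)].astype(np.float32)
    (x,y),R=cv2.minEnclosingCircle(q[:,:2]); print(n,len(q),np.median(q[:,2]),(np.array([x,y])-T[t]).round(4),round(R,4))
for n,xy in (("oL",(.580,-.198)),("oM",(.597,-.069))):
    q=pts(c,c["depth"]>0); q=q[(np.hypot(*(q[:,:2]-xy).T)<.06)&(q[:,2]>.035)&(q[:,2]<.15)]; print(n,len(q),q.mean(0).round(3))
E
```

```text
time_s: 30.02
eef_pos: [0.6535, 0.1388, 0.0564]
eef_rot: [0.55, -0.547, 0.443, -0.449]
wrist_force: [-0.2, 0.7, 0.0]
opening: 0.993
time_s: 30.85
eef_pos: [0.6512, 0.1392, 0.2244]
eef_rot: [0.55, -0.547, 0.443, -0.449]
wrist_force: [1.2, 0.9, 1.4]
opening: 0.992
time_s: 31.85
eef_pos: [0.4648, -0.1416, 0.2254]
eef_rot: [0.553, -0.546, 0.439, -0.451]
wrist_force: [0.6, 0.0, 0.2]
opening: 0.997Traceback (most recent call last):
  File "<stdin>", line 10, in <module>
cv2.error: OpenCV(4.12.0) /io/opencv/modules/imgproc/src/shapedescr.cpp:201: error: (-215:Assertion failed) count >= 0 && (depth == CV_32F || depth == CV_32S) in function 'minEnclosingCircle'
```

View pics/end.png

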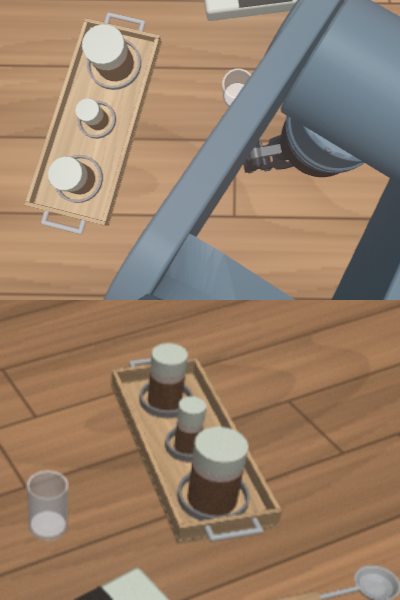

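The final view shows all three jars upright in their matching rings. The number check tripped on a non-contiguous array, so I'll rerun it.

```bash
python3 - <<'E'
from h import *
from bench import imaging,ctrl
c=dict(np.load("pics/top2.npz")); s=imaging.camera("scene")
hsv=cv2.cvtColor(c["frame"],cv2.COLOR_RGB2HSV)
p=pts(c,(hsv[...,1]<60)&(hsv[...,2]>120)&(c["depth"]>0))
for n,t,h in (("L","sL",.101),("M","sM",.091),("S","sS",.081)):
    q=p[(abs(p[:,2]-h)<.006)&(np.hypot(*(p[:,:2]-T[t]).T)<.05)]
    (x,y),R=cv2.minEnclosingCircle(np.ascontiguousarray(q[:,:2],np.float32)); print(n,len(q),np.median(q[:,2]).round(4),(np.array([x,y])-T[t]).round(4),round(R,4))
q=pts(s,s["depth"]>0)
for n,xy in (("oL",(.580,-.198)),("oM",(.597,-.069))):
    for nm,cc in (("scene0",dict(np.load("pics/scene.npz"))),("scene1",s)):
        q=pts(cc,cc["depth"]>0); q=q[(np.hypot(*(q[:,:2]-xy).T)<.055)&(q[:,2]>.035)&(q[:,2]<.1)]; print(n,nm,len(q),q.mean(0).round(3),q[:,2].max().round(3))
print(ctrl.get_obs()["time_s"])
E
```

```text
L 1338 0.1003 [ 0.0021 -0.0017] 0.0326
M 929 0.0904 [-0.     -0.0016] 0.0251
S 434 0.0804 [ 0.0014 -0.0021] 0.0181
oL scene0 1311 [ 0.586 -0.197  0.061] 0.084
oL scene1 1315 [ 0.586 -0.197  0.061] 0.085
oM scene0 777 [ 0.604 -0.067  0.056] 0.075
oM scene1 778 [ 0.604 -0.067  0.056] 0.075
32.0
```

Every check passes, so I'm handing in.

```bash
python3 -c "
from bench import ctrl
ctrl.hand_in()"
```

```text
the job is handed in; nothing more can be done
```

All three lidded jars were picked from above and placed upright in the tray rings of their own size, and the job was handed in at about 32 s. I worked in the order small, medium, large.

- **Jar positions:** the last top-view check put each jar centre within 3 mm of its ring centre. Lid heights came out at 100, 90 and 80 mm, within about 1 mm of a jar seated on the tray floor.
- **Open jars:** their mean positions in the scene camera are the same to the millimetre before and after.
- **Gripper:** it was open and clear of the jars, with the fingertips at about 0.22 m.

The first run of the final check stopped on an array-format error in my script. I fixed that and reran it. No check failed or disagreed otherwise.

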